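# Hand a sample dish into the dial-covered store

## Robot

A 6-joint arm with a two-finger parallel gripper is mounted at the origin on a cart in front of the work surface, level with it; the furniture and walls round the work are solid. World frame = base frame: x ahead of the robot, y to its left, z up, the work surface at z = 0. Lengths are in m, angles in degrees, forces in N, time in s.
With the tool pointing down it reaches from about 0.3 to 0.75 m from the base axis. Payload 8.5 kg.
Tool frame: the origin (TCP) lies midway between the tips of the shut fingers; the grasp point (between the pads) lies 19 mm behind it (env.grip_depth is the distance from the TCP to the grasp point, in m); y points along the fingers, x is the direction in which the jaws open and shut, and the axes are right-handed (so a half turn about y gives the same grasp; the last joint's range is limited). The gripper opens to 85 mm and grips with 20 to 120 N. Pads are 22 mm wide; open, the fingers measure 114 mm over their backs; the gripper's body (76 mm by 85 mm) begins 54 mm behind the grasp point. The pads swing forward as they close: fully open they stand 13 mm farther back than shut.
Start: joints at [61.06, 21.807, 74.336, -0, 83.858, -12.336], TCP at [0.157, 0.527, 0.231] pointing down, gripper open.
Joint ranges: [-178.18, 178.18], [-50.72, 133.34], [12.68, 142.11], [-81.47, 261.47], [9.98, 163.14], [-165.26, 165.26]. Speed limits (degrees/s): [136.94, 136.94, 180, 180, 180, 180].

## Interface

Orientations are given as a 3x3 rotation matrix whose columns are the frame's x, y, z axes.
In Python, from rig import env gives the robot as it stands.
- The arm moves only by the shell command python3 -m inch 'ROWS' [FORCE]. ROWS is JSON, a list that holds one entry, the list of rows, each a list of 7 numbers: the gripper command: -1 is shut, 1 is fully open, values between are in proportion, then the shift along the world's x, y, z in cm, then the turn, a rotation vector about the world's x, y, z in degrees. In form: [[[grip, dx, dy, dz, rx, ry, rz], ...]]. A call has 1 to 20 rows; each row is the pose to reach, as a shift and turn from the pose commanded when the call began; what a row does not reach only later rows make up. A row lasts 1/8 s, in which the tool goes at most 62.5 mm and 10.7 degrees, less where a joint would pass 70% of its speed; a pose out of reach is approached as far as the arm can. A call with a gripper value outside its range is refused whole. The fingers move at their own pace and stop on an object; FORCE is the grip in N (left out, the last holds). Time passes only in rows, so rows that repeat a pose let the fingers close. It gives the time, the measured TCP pose, the force and the opening at its end, in the units of the state.
- env.observe(): the state, without advancing time (a new reading comes with each control period).
- env.get_image(name): name is "side" or "top"; returns a dict with "frame" (384x512x3 uint8, red, green, blue), "mtx" (3x3 intrinsics, pixels), "rvec" (rotation vector, rad) and "tvec" (3), from world to camera coordinates, as OpenCV has them. Camera axes: x right, y down, z forward; pixel columns grow to the right and rows downward; lengths in m; the calibration is good to about 2 mm. A picture is of the moment at which its call begins. There is no depth.
- env.close_job(): hands the job in, once; it reports no verdict.
The state is a dict: "time_s": time; "q": joint angles; "qvel": joint speeds; "joint_efforts": joint torques, N m; "position": TCP position; "tool_rot": TCP orientation; "ft_force": force on the tool from outside, world axes, zero at the start; "wrist_torque": the same for the moment, N m; "grip_width": finger opening in m.
Only numpy, scipy, OpenCV 4.12 (cv2) and the standard library are available. Lean on these libraries where they do the work, as an engineer would, in place of code of your own. Each camera call takes 0.05 s, during which the arm holds its last target.

## Task

The round sample store has a dial cover whose single opening is closed by two sprung flaps. Of the three compartments underneath, marked by the green, yellow and orange tabs, only one is still empty, and you cannot see which: over a full one the flaps give only a few millimetres. Turn the cover by its blue knob until the opening stands over the empty compartment, then push the blue-lidded dish down through the flaps so that it drops inside and both flaps close over it, leaving the bottles and the beaker standing where they are.

Things in the scene. Friction and masses are not known exactly. Their poses are not given: they have to be found in the camera images.
- store: round sample store fixed to the bench: white drum, 188 mm across, cover top 70 mm up. Origin: centre of its underside, on the cover's turning axis; z up. Three compartments centred 60 mm from the axis, floors 6 mm above the bench (one with a 2 mm pad). Full ones hold a stack of dishes reaching to 3 to 4 mm below the shut flaps; which one is empty changes
- tab_green (a point): green tab, 16 mm wide, on the drum's rim, top 63 mm above the bench, 97 mm from the axis: middle of the compartment under the opening at cover = +1.2
- tab_yellow (a point): yellow tab, same size: middle of the compartment under the opening at cover = 0
- tab_orange (a point): orange tab, same size: middle of the compartment under the opening at cover = -1.2
- cover (a joint): angle of the grey dial cover, rad, growing counter-clockwise seen from above, stops at -1.35 and +1.35; +1.2, 0 and -1.2 put the opening over the green, yellow and orange compartment. It stays where it is left (friction about 0.12 N m)
- knob (a point): middle of the upright blue bar knob at the centre of the cover: 34 mm long, 12 mm thick, from 72 to 98 mm above the bench; this point is 86 mm above the bench on the turning axis. x axis along the bar (the opening lies to its -x side), y across it; it turns with the cover
- opening (a point): centre of the square opening in the cover, on its upper face (70 mm above the bench), 60 mm from the axis; 52 by 52 mm, too narrow for fingers holding the dish. x axis radial (towards the knob), y across; turns with the cover. Two black flaps fill it, 1 mm below the face, meeting along its middle line (x), hinged at its two y sides
- flap_left (a joint): angle of the 26 mm long flap hinged on the opening's +y side, rad: 0 shut, grows as it swings down, stop at 1.5, springs shut. Both flaps give at about 1 N pressed at their seam, about 5 N through the dish, which stays pinched between them until its top is pushed about 28 mm below the cover's face
- flap_right (a joint): angle of the like flap hinged on the opening's -y side, rad: 0 shut, grows as it swings down, stop at 1.5
- dish_center (a point): centre (half-way up) of the loose round sample dish, white with a blue lid: 36 mm across, 18 mm high, 40 g, lying flat on the bench. Beyond the gap between dish and store stands a fixed pipette stand whose nearest arm reaches to about x = 0.59, y = 0.16 to 0.22, 0.23 to 0.24 m above the bench: keep the gripper clear of it in passing
- red_bottle_center (a point): half-way up the loose bystander bottle with the red cap beside the store, 43 mm across, 84 mm high
- white_bottle_center (a point): half-way up the bystander white dropper bottle, 41 mm across, 83 mm high
- glass_beaker_center (a point): half-way up the bystander glass beaker, 45 mm across, 52 mm high
Things that resemble listed ones, but are neither listed nor needed, are in the scene too. What is shaped like the part that bears dish_center but black is not meant.

How it is judged (in metres and radians):
At the end, for the whole second after the job is handed in: The dish is inside the store, in the empty compartment (its centre within 85 mm of the store's axis and less than 36 mm above the bench), and both flaps are shut (each below 0.1 rad) (z of dish_center in the frame of store between 0.006 and 0.036 m and horizontal distance between dish_center and store below 0.085 m and value of joint each of flap_left, flap_right below 0.1 rad); the robot touches nothing.
It fails at once if a bystander bottle or the beaker is moved by more than 3 cm or tipped (distance of any of red_bottle_center, white_bottle_center, glass_beaker_center from where it was at the start of the episode above 0.03 m or angle between any of red_bottle_center, white_bottle_center, glass_beaker_center's own z axis and vertical above 0.5 rad).
It also fails if it takes over 72 s, if anything falls off the work surface, if the arm or the gripper's body presses on something with over 40 N, if the wrist force passes 120 N, or if a joint passes its speed limit or range.

## Working session

There is one attempt and no reset: what is moved stays moved. The work goes in short steps, Python scripts to look and compute and a shell command to move; the robot and the scene stay as the last step left them, time stands still between calls to the robot, and variables do not carry over. Pictures are saved under pics/ and viewed, and the job is handed in when it is done.

```bash
ls; mkdir -p pics
python3 - <<'E'
from rig import env
import cv2
for n in("side","top"):
    d=env.get_image(n); cv2.imwrite(f"pics/{n}0.png",cv2.resize(d["frame"][:,:,::-1],(800,600),interpolation=cv2.INTER_CUBIC))
    print(n,d["mtx"].tolist(),d["rvec"],d["tvec"])
s=env.observe();print({k:s[k] for k in s})
E
```

```text
pics
side [[428.65642818559695, 0.0, 255.95300920990442], [0.0, 428.65642818559695, 185.21585924479126], [0.0, 0.0, 1.0]] [ 2.18698289  0.09943627 -0.04440373] [-0.51905111  0.21409226  0.92174472]
top [[474.0018328180432, 0.0, 257.10289571614766], [0.0, 474.0018328180432, 190.74434900009365], [0.0, 0.0, 1.0]] [ 2.0840402  -2.09353979  0.26091719] [0.30685945 0.527684   1.03025947]
{'time_s': 0.1, 'q': array([ 6.10605671e+01,  2.18369778e+01,  7.43783824e+01,  8.33744454e-04,
        8.38571957e+01, -1.23360564e+01]), 'qvel': array([-0.01330505, -0.01425831, -0.06839767,  0.00179494, -0.03033831,
       -0.11179874]), 'joint_efforts': array([ 5.37597676e-03, -4.49212360e+01, -2.31657493e+01, -1.34823758e-04,
        3.62473569e-03,  4.30651585e-05]), 'position': array([0.15703618, 0.52684249, 0.23078688]), 'tool_rot': array([[ 2.85745957e-01, -6.25423513e-04, -9.58305200e-01],
       [ 9.58304610e-01, -1.10121235e-03,  2.85746500e-01],
       [-1.23401011e-03, -9.99999198e-01,  2.84679257e-04]]), 'ft_force': array([-0.25870509,  0.96553423,  1.33232083]), 'wrist_torque': array([-0.03479925,  0.01007576,  0.0107241 ]), 'grip_width': 0.08548526423376122}
```

View pics/side0.png

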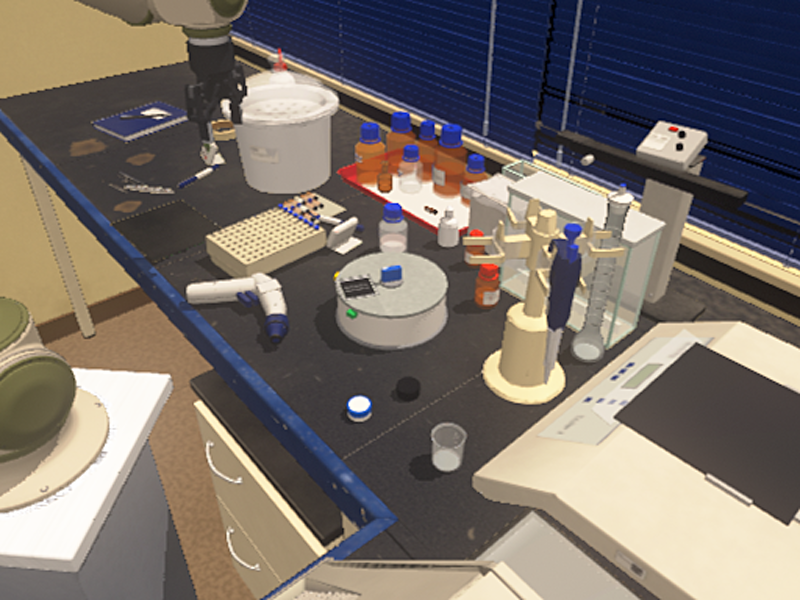

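View pics/top0.png

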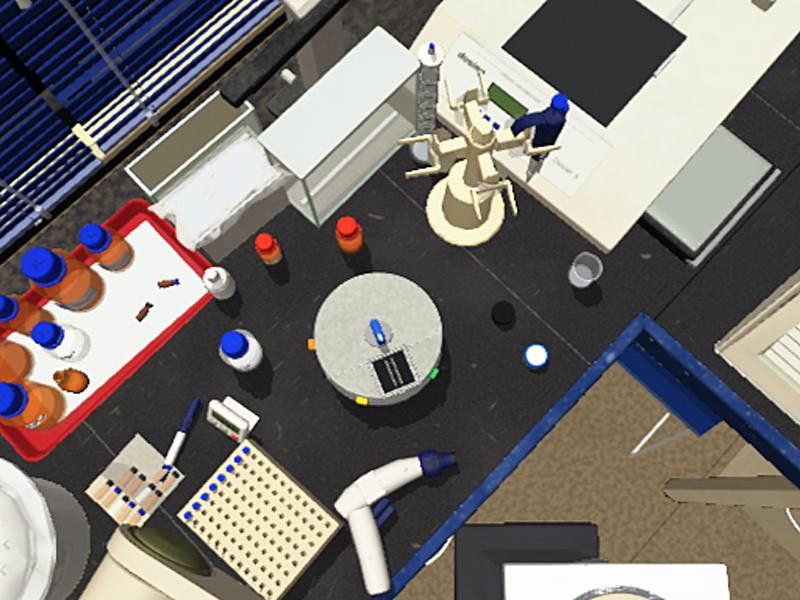

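```bash
cat > h.py <<'E'
import numpy as np,cv2
from rig import env
def plane(d,uv,z,scale=1.0,off=(0,0)):
    uv=np.array(uv,float).reshape(-1,2)/scale+np.array(off)
    R,_=cv2.Rodrigues(np.array(d["rvec"])); t=np.array(d["tvec"]).reshape(3)
    c=-R.T@t
    n=cv2.undistortPoints(uv.reshape(-1,1,2),np.array(d["mtx"]),None).reshape(-1,2)
    r=np.c_[n,np.ones(len(n))]@R
    return c+r*((z-c[2])/r[:,2])[:,None]
def crop(d,x0,y0,w,h,s,fn):
    cv2.imwrite(fn,cv2.cvtColor(cv2.resize(d["frame"][y0:y0+h,x0:x0+w],None,fx=s,fy=s,interpolation=cv2.INTER_CUBIC),cv2.COLOR_RGB2BGR))
E
python3 - <<'E'
from h import *
d=env.get_image("top"); crop(d,190,165,190,110,4,"pics/tc.png")
e=env.get_image("side"); crop(e,200,150,130,120,5,"pics/sc.png")
E
```

```text
(no output)
```

View pics/tc.png

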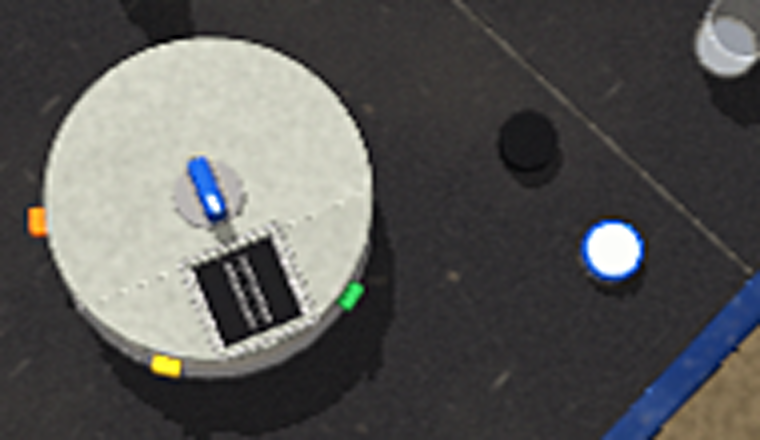

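View pics/sc.png

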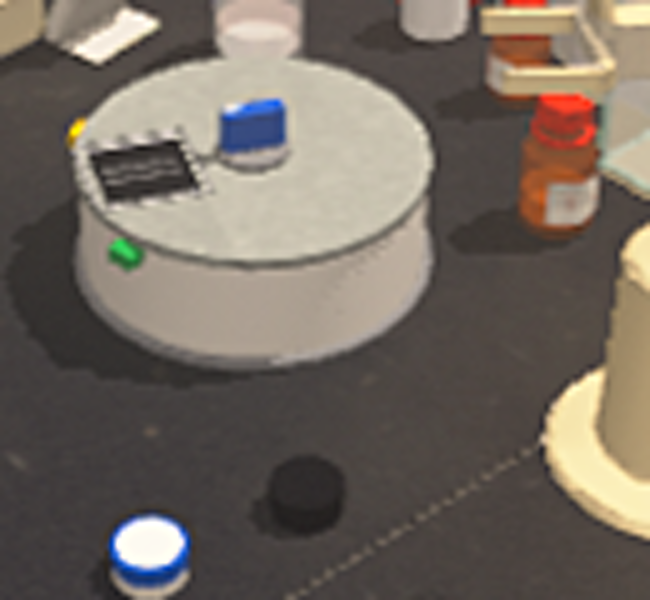

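Run:
```python
from h import *
np.set_printoptions(precision=4,suppress=True)
d=env.get_image("top"); P=lambda uv,z:plane(d,uv,z,4,(190+.375,165+.375)) if 0 else plane(d,uv,z,4,(189.6,164.6))
rim=P([[45,200],[372,190],[205,38],[90,95],[330,90],[60,265],[355,245]],.070)[:,:2]
A=np.c_[2*rim,np.ones(len(rim))];s=np.linalg.lstsq(A,(rim**2).sum(1),rcond=None)[0]
c=s[:2];print("centre",c,np.sqrt(s[2]+c@c))
print("rim",np.linalg.norm(rim-c,axis=1))
k=P([[198,158],[215,213]],.098)[:,:2];print("knob",k,k.mean(0))
op=P([[192,268],[270,236],[304,314],[226,348]],.069)[:,:2];print("op",op,op.mean(0))
c2=.5*(c+k.mean(0))
for n,uv in (("g",(351,294)),("y",(167,365)),("o",(38,221))):
    t=P([uv],.063)[0,:2]; v=t-c; print(n,t,np.linalg.norm(v),np.degrees(np.arctan2(v[1],v[0])))
v=op.mean(0)-c;print("op ang",np.linalg.norm(v),np.degrees(np.arctan2(v[1],v[0])))
v=k[1]-k[0];print("knob ang",np.linalg.norm(v),np.degrees(np.arctan2(v[1],v[0])))
print("dish",P([[612,249]],.018),"black",P([[528,140]],.018))
e=env.get_image("side");Q=lambda uv,z:plane(e,uv,z,5,(199.6,149.6))
print("side dish",Q([[150,543]],.018)); k=Q([[223,106],[284,103]],.098);print("side knob",k)
o=Q([[90,150],[183,140],[200,188],[115,204]],.069);print(o,o.mean(0))
for n,uv,z in(("red",(349,222),.084),("beaker",(587,263),.052),("white",(217,270),.083),("bluebot",(235,342),.08)):
  print(n,plane(d,[uv],z,1.5625))
```

```text
centre [0.4763 0.3402] 0.09170934754554688
rim [0.0926 0.0936 0.092  0.0894 0.0927 0.0927 0.0888]
knob [[0.4905 0.3447]
 [0.4593 0.3352]] [0.4749 0.3399]
op [[0.4334 0.3489]
 [0.4515 0.3048]
 [0.407  0.2859]
 [0.3882 0.3297]] [0.42   0.3173]
g [0.4191 0.2591] 0.09919587033310094 -125.1918141359567
y [0.3795 0.3629] 0.09935377935707478 166.81954841742817
o [0.4619 0.4373] 0.09813445224800159 98.43645226431661
op ang 0.06072808290352661 -157.86863215925663
knob ang 0.03263059520226385 -162.97499101465013
dish [[0.452  0.1021 0.018 ]] black [[0.5186 0.1494 0.018 ]]
side dish [[0.4522 0.1042 0.018 ]]
side knob [[0.4598 0.3414 0.098 ]
 [0.491  0.3472 0.098 ]]
[[0.3896 0.3365 0.069 ]
 [0.4372 0.3504 0.069 ]
 [0.4513 0.308  0.069 ]
 [0.41   0.29   0.069 ]] [0.422  0.3212 0.069 ]
red [[0.6422 0.3827 0.084 ]]
beaker [[0.5862 0.023  0.052 ]]
white [[0.5686 0.5761 0.083 ]]
bluebot [[0.4614 0.5448 0.08  ]]
```

The dish is the white one with a blue rim at top-crop (612,249), full-frame top about (343,227). The lookalike is the black disc at crop (528,140), which the task excludes. The opening stands between the yellow tab (167,365) and the green tab (351,294). Cover is at about +0.6 rad, and the axis is at about (0.4755, 0.341).

I'll move over the knob.

```bash
python3 -m inch '[[[1,10,-6,0,0,0,10],[1,16,-9,0,0,0,20],[1,22,-13,0,0,0,30],[1,28,-16,-4,0,0,38],[1,31.8,-18.6,-9,0,0,38],[1,31.8,-18.6,-9,0,0,38],[1,31.8,-18.6,-9,0,0,38],[1,31.8,-18.6,-9,0,0,38],[1,31.8,-18.6,-9,0,0,38],[1,31.8,-18.6,-9,0,0,38]]]' 30
python3 - <<'E'
from h import *
d=env.get_image("top"); crop(d,150,120,200,150,4,"pics/t1.png")
e=env.get_image("side"); crop(e,180,100,160,120,5,"pics/s1.png")
E
```

```text
time_s: 1.55
position: [0.4745, 0.3419, 0.1422]
tool_rot: [[-0.366, 0.001, -0.931], [0.931, 0.001, -0.366], [0.0, -1.0, -0.001]]
ft_force: [0.2, 0.8, -0.1]
grip_width: 0.0858
```

View pics/s1.png

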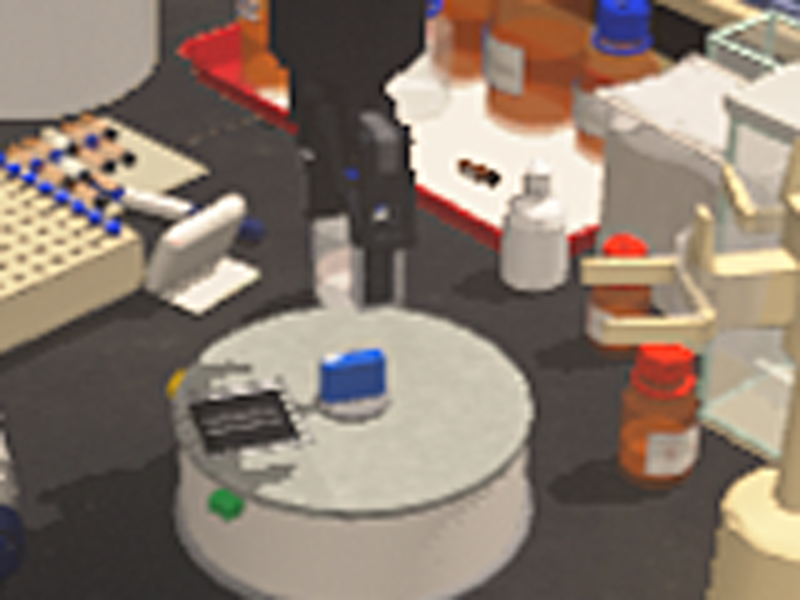

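View pics/t1.png

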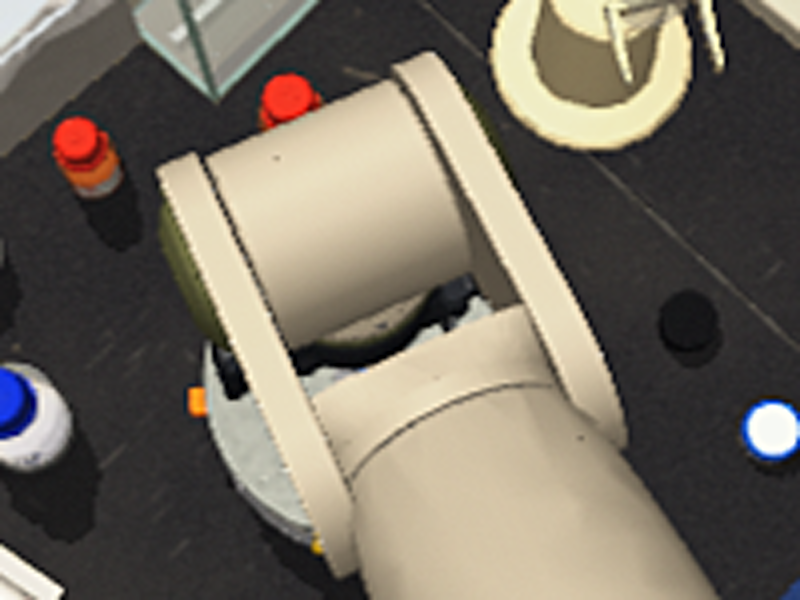

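```bash
python3 -m inch '[[[1,0.1,-0.1,-4,0,0,0],[1,0.1,-0.1,-6.4,0,0,0],[1,0.1,-0.1,-6.4,0,0,0],[-1,0.1,-0.1,-6.4,0,0,0],[-1,0.1,-0.1,-6.4,0,0,0],[-1,0.1,-0.1,-6.4,0,0,0],[-1,0.1,-0.1,-6.4,0,0,0],[-1,0.1,-0.1,-6.4,0,0,0],[-1,0.1,-0.1,-6.4,0,0,0],[-1,0.1,-0.1,-6.4,0,0,0]]]' 30
python3 - <<'E'
from h import *
e=env.get_image("side"); crop(e,180,100,160,120,5,"pics/s2.png")
print(env.observe()['wrist_torque'])
E
```

```text
time_s: 2.9
position: [0.4759, 0.3411, 0.0779]
tool_rot: [[-0.365, 0.0, -0.931], [0.931, 0.002, -0.365], [0.002, -1.0, -0.001]]
ft_force: [-2.1, 6.0, 2.9]
grip_width: 0.0112
[7.03259463e-01 4.05245518e-01 3.45117587e-04]
```

View pics/s2.png

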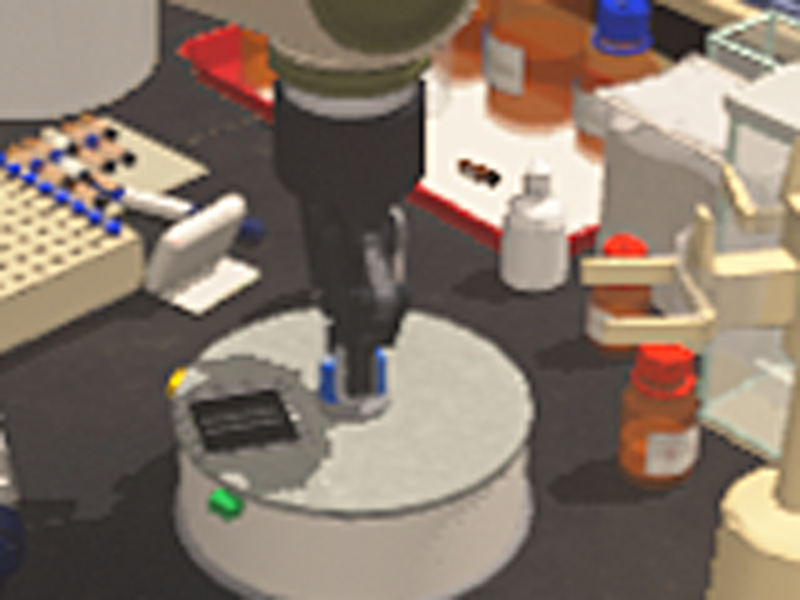

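The knob is held. I'll turn +33° to green.

```bash
python3 -m inch '[[[-1,0,0,0,0,0,7],[-1,0,0,0,0,0,14],[-1,0,0,0,0,0,21],[-1,0,0,0,0,0,28],[-1,0,0,0,0,0,33],[-1,0,0,0,0,0,33],[-1,0,0,0,0,0,33],[-0.3,0,0,0,0,0,33],[0,0,0,0,0,0,33],[0,0,0,0,0,0,33],[0,0,0,5,0,0,33],[-1,0,0,7,0,0,33],[-1,0,0,7,0,0,33]]]' 30
python3 - <<'E'
from h import *
d=env.get_image("top"); crop(d,150,120,200,150,4,"pics/t3.png")
e=env.get_image("side"); crop(e,180,100,160,120,5,"pics/s3.png")
E
```

```text
time_s: 4.58
position: [0.4767, 0.3402, 0.1485]
tool_rot: [[-0.813, 0.003, -0.582], [0.582, 0.001, -0.813], [-0.002, -1.0, -0.002]]
ft_force: [-0.8, -0.5, -0.3]
grip_width: 0.0068
```

View pics/s3.png

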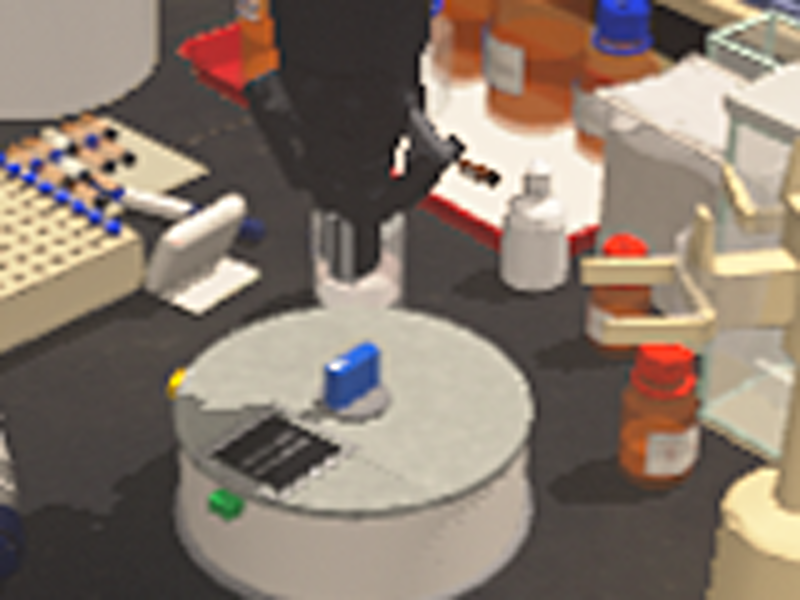

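View pics/t3.png

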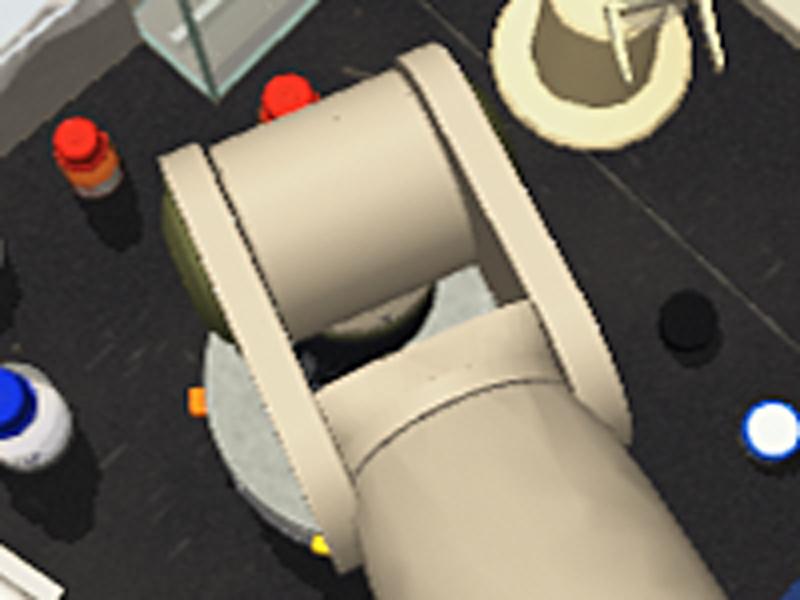

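Run:
```python
from h import *
e=env.get_image("side");o=plane(e,[[213,455],[272,413],[342,449],[280,492]],.069,5,(179.6,99.6));m=o.mean(0)
v=m-np.array([.4763,.3405,.069]);print(o,m,np.hypot(*v[:2]),np.degrees(np.arctan2(v[1],v[0])))
g=plane(e,[[226,502]],.060,5,(179.6,99.6));v=g[0]-np.array([.4763,.3405,.069]);print(g,np.degrees(np.arctan2(v[1],v[0])))
print(env.observe()['position'])
```

```text
[[0.40912366 0.28906181 0.069     ]
 [0.4341116  0.32879078 0.069     ]
 [0.47378474 0.30044361 0.069     ]
 [0.44692032 0.26140435 0.069     ]] [0.44098508 0.29492514 0.069     ] 0.057655974453686296 -127.77128836278388
[[0.41940453 0.26241486 0.06      ]] -126.07834298463806
[0.47567737 0.33973327 0.14597914]
```

```bash
python3 -m inch '[[[-1,-3.4,-4.8,0,0,0,0],[-1,-3.4,-4.8,-3,0,0,0],[-1,-3.4,-4.8,-6.5,0,0,0],[-1,-3.4,-4.8,-6.8,0,0,0],[-1,-3.4,-4.8,-6.8,0,0,0],[-1,-3.4,-4.8,-6.8,0,0,0]]]' 30
python3 - <<'E'
from h import *
e=env.get_image("side"); crop(e,180,100,160,120,5,"pics/s4.png")
s=env.observe();print(s['position'],s['ft_force'])
E
```

```text
time_s: 5.48
position: [0.4427, 0.2923, 0.0803]
tool_rot: [[-0.813, 0.002, -0.582], [0.582, 0.001, -0.813], [-0.001, -1.0, -0.001]]
ft_force: [-0.2, -0.3, 1.1]
grip_width: -0.0003
[0.44261732 0.29230586 0.08028728] [ 0.29201053 -0.53934439  0.59921519]
```

View pics/s4.png

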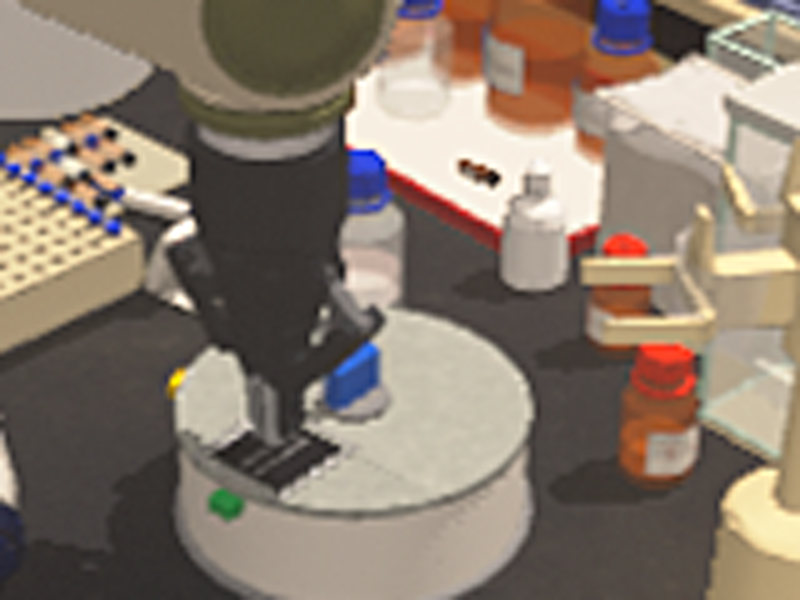

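```bash
python3 -m inch '[[[-1,-0.1,-0.1,-0.8,0,0,0],[-1,-0.1,-0.1,-1.2,0,0,0],[-1,-0.1,-0.1,-1.4,0,0,0],[-1,-0.1,-0.1,-1.4,0,0,0]]]'; python3 -m inch '[[[-1,0,0,-0.3,0,0,0],[-1,0,0,-0.4,0,0,0],[-1,0,0,-0.4,0,0,0]]]'
```

```text
time_s: 6.02
position: [0.441, 0.291, 0.0661]
tool_rot: [[-0.813, 0.0, -0.582], [0.582, -0.0, -0.813], [-0.0, -1.0, 0.0]]
ft_force: [-3.1, -2.2, 10.6]
grip_width: -0.0003
time_s: 6.4
position: [0.4413, 0.291, 0.0656]
tool_rot: [[-0.813, 0.003, -0.582], [0.582, 0.0, -0.813], [-0.002, -1.0, -0.002]]
ft_force: [-14.9, -8.3, 45.5]
grip_width: 0.0003
```

Green is full: it stops hard 3–4 mm down. I'll go back to the knob and turn to yellow.

```bash
python3 -m inch '[[[-1,0,0,3,0,0,0],[0.3,0,0,8,0,0,0],[0.3,3.5,5.0,8,0,0,0],[0.3,3.5,5.0,8,0,0,0],[0.3,3.5,5.0,8,0,0,0],[0.3,3.5,5.0,5,0,0,0],[0.3,3.5,5.0,1.5,0,0,0],[0.3,3.5,5.0,1.5,0,0,0],[-1,3.5,5.0,1.5,0,0,0],[-1,3.5,5.0,1.5,0,0,0],[-1,3.5,5.0,1.5,0,0,0],[-1,3.5,5.0,1.5,0,0,0],[-1,3.5,5.0,1.5,0,0,0]]]' 30
```

```text
time_s: 8.02
position: [0.4764, 0.3414, 0.0777]
tool_rot: [[-0.813, 0.002, -0.582], [0.582, 0.001, -0.813], [-0.001, -1.0, -0.002]]
ft_force: [-1.1, 0.1, 5.9]
grip_width: 0.0113
```

```bash
python3 -m inch '[[[-1,0,0,0,0,0,-8],[-1,0,0,0,0,0,-16],[-1,0,0,0,0,0,-24],[-1,0,0,0,0,0,-32],[-1,0,0,0,0,0,-40],[-1,0,0,0,0,0,-48],[-1,0,0,0,0,0,-56],[-1,0,0,0,0,0,-64],[-1,0,0,0,0,0,-68.4],[-1,0,0,0,0,0,-68.4],[-1,0,0,0,0,0,-68.4],[-0.3,0,0,0,0,0,-68.4],[0,0,0,0,0,0,-68.4],[0,0,0,0,0,0,-68.4],[0,0,0,5,0,0,-68.4],[-1,0,0,7,0,0,-68.4],[-1,0,0,7,0,0,-68.4],[-1,0,0,7,0,0,-68.4]]]' 30
python3 - <<'E'
from h import *
e=env.get_image("side"); crop(e,180,100,160,120,5,"pics/s5.png")
E
```

```text
time_s: 10.28
position: [0.4757, 0.3408, 0.1451]
tool_rot: [[0.242, -0.002, -0.97], [0.97, -0.001, 0.242], [-0.001, -1.0, 0.002]]
ft_force: [-0.1, -0.1, -0.1]
grip_width: 0.0002
```

View pics/s5.png

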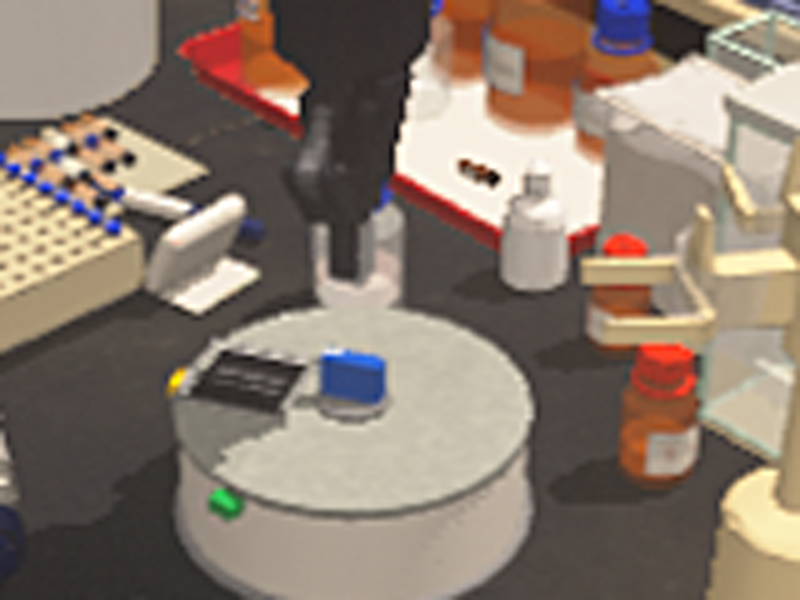

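```bash
python3 -m inch '[[[-1,-5.8,1.4,0,0,0,0],[-1,-5.8,1.4,0,0,0,0],[-1,-5.8,1.4,-4,0,0,0],[-1,-5.8,1.4,-7,0,0,0],[-1,-5.8,1.4,-7.6,0,0,0],[-1,-5.8,1.4,-7.9,0,0,0],[-1,-5.8,1.4,-7.9,0,0,0]]]'; python3 -m inch '[[[-1,0,0,-0.2,0,0,0],[-1,0,0,-0.3,0,0,0],[-1,0,0,-0.3,0,0,0]]]'
```

```text
time_s: 11.2
position: [0.4187, 0.3551, 0.0681]
tool_rot: [[0.242, 0.001, -0.97], [0.97, 0.001, 0.242], [0.001, -1.0, -0.001]]
ft_force: [0.3, -0.5, 0.4]
grip_width: -0.0001
time_s: 11.58
position: [0.4185, 0.3552, 0.0646]
tool_rot: [[0.242, 0.001, -0.97], [0.97, 0.0, 0.242], [0.001, -1.0, -0.001]]
ft_force: [0.4, 0.3, 1.1]
grip_width: 0.0002
```

```bash
python3 -m inch '[[[-1,0,0,-0.2,0,0,0],[-1,0,0,-0.4,0,0,0],[-1,0,0,-0.4,0,0,0]]]'
```

```text
time_s: 11.95
position: [0.418, 0.355, 0.0601]
tool_rot: [[0.242, -0.0, -0.97], [0.97, -0.0, 0.242], [-0.0, -1.0, 0.0]]
ft_force: [0.1, -0.6, 0.8]
grip_width: 0.0004
```

The yellow compartment is the empty one: the flaps gave 9 mm at about 1 N. Next I'll fetch the dish.

```bash
python3 -m inch '[[[-1,0,0,5,0,0,0],[-1,0,0,10,0,0,0],[0.4,0,0,10,0,0,0],[0.4,1,-6,10,0,0,0],[0.4,2,-12,10,0,0,0],[0.4,3,-18,10,0,0,0],[0.4,3.4,-25.2,10,0,0,0],[0.4,3.4,-25.2,10,0,0,0],[0.4,3.4,-25.2,6,0,0,0],[0.4,3.4,-25.2,0,0,0,0],[0.4,3.4,-25.2,0,0,0,0],[0.4,3.4,-25.2,0,0,0,0],[0.4,3.4,-25.2,0,0,0,0]]]' 30
python3 - <<'E'
from h import *
e=env.get_image("side"); crop(e,170,150,160,120,5,"pics/s6.png")
e=env.get_image("top"); crop(e,200,140,200,150,4,"pics/t6.png")
E
```

```text
time_s: 13.58
position: [0.4532, 0.1033, 0.0622]
tool_rot: [[0.242, 0.004, -0.97], [0.97, -0.0, 0.242], [0.001, -1.0, -0.004]]
ft_force: [-0.3, 0.5, -0.0]
grip_width: 0.0595
```

View pics/s6.png

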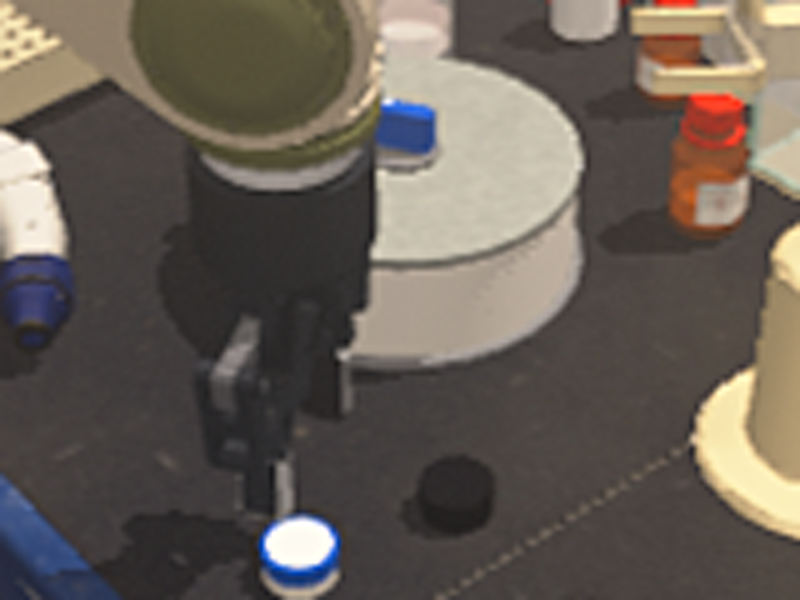

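View pics/t6.png

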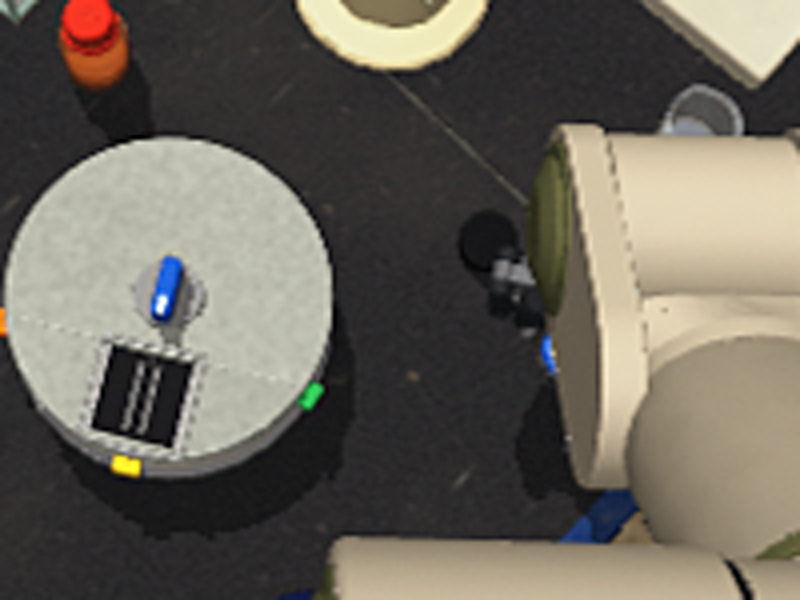

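The opening is centred at top crop (142,396), in line with the yellow tab (126,466). The fingers straddle the dish at side crop (300,545), so I'll descend and grip.

```bash
python3 -m inch '[[[0.4,-0.1,0,-3,0,0,0],[0.4,-0.1,0,-5,0,0,0],[0.4,-0.1,0,-5.8,0,0,0],[0.4,-0.1,0,-5.8,0,0,0],[0.4,-0.1,0,-5.8,0,0,0],[-1,-0.1,0,-5.8,0,0,0],[-1,-0.1,0,-5.8,0,0,0],[-1,-0.1,0,-5.8,0,0,0],[-1,-0.1,0,-5.8,0,0,0],[-1,-0.1,0,-5.8,0,0,0],[-1,-0.1,0,-5.8,0,0,0]]]' 25
python3 - <<'E'
from h import *
e=env.get_image("side"); crop(e,170,150,160,120,5,"pics/s7.png")
e=env.get_image("top");o=plane(e,[[111,345],[194,360],[173,448],[90,430]],.069,4,(199.6,139.6));print(o,o.mean(0))
E
```

```text
time_s: 15.05
position: [0.4514, 0.1031, 0.003]
tool_rot: [[0.242, 0.001, -0.97], [0.97, -0.0, 0.242], [0.0, -1.0, -0.001]]
ft_force: [-1.4, 0.4, 6.1]
grip_width: 0.0349
[[0.446646   0.37219447 0.069     ]
 [0.43784715 0.32520374 0.069     ]
 [0.38822141 0.33692051 0.069     ]
 [0.39850231 0.38342025 0.069     ]] [0.41780422 0.35443474 0.069     ]
```

View pics/s7.png

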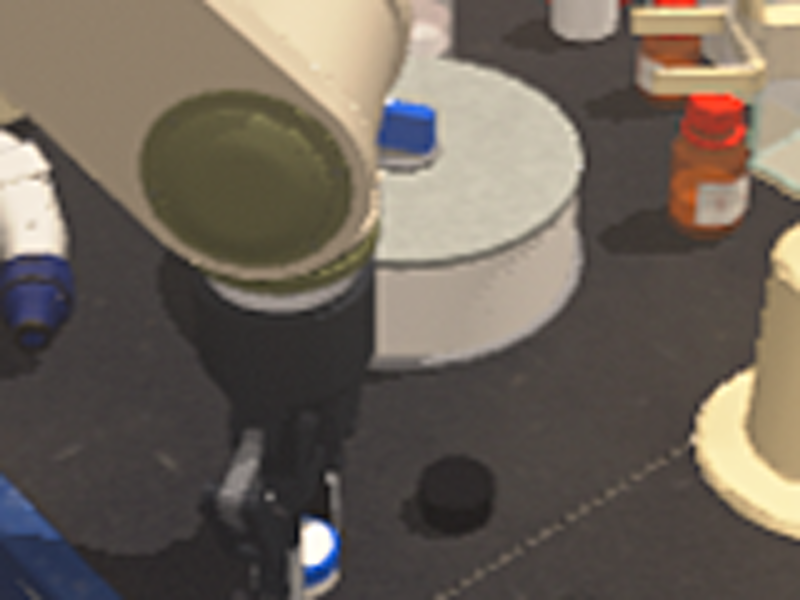

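```bash
python3 -m inch '[[[-1,0,0,5,0,0,0],[-1,0,0,10,0,0,0],[-1,0,0,14,0,0,0],[-1,-0.5,5,14,0,0,0],[-1,-1.5,10,14,0,0,0],[-1,-2.5,15,14,0,0,0],[-1,-3,20,14,0,0,0],[-1,-3.4,25.2,14,0,0,0],[-1,-3.4,25.2,14,0,0,0],[-1,-3.4,25.2,10,0,0,0],[-1,-3.4,25.2,8,0,0,0],[-1,-3.4,25.2,7.8,0,0,0],[-1,-3.4,25.2,7.8,0,0,0]]]' 25
python3 - <<'E'
from h import *
e=env.get_image("side"); crop(e,180,100,160,120,5,"pics/s8.png")
E
```

```text
time_s: 16.77
position: [0.4176, 0.3548, 0.0811]
tool_rot: [[0.243, 0.001, -0.97], [0.97, 0.0, 0.243], [0.001, -1.0, -0.001]]
ft_force: [-0.1, 0.6, -0.2]
grip_width: 0.0349
```

View pics/s8.png

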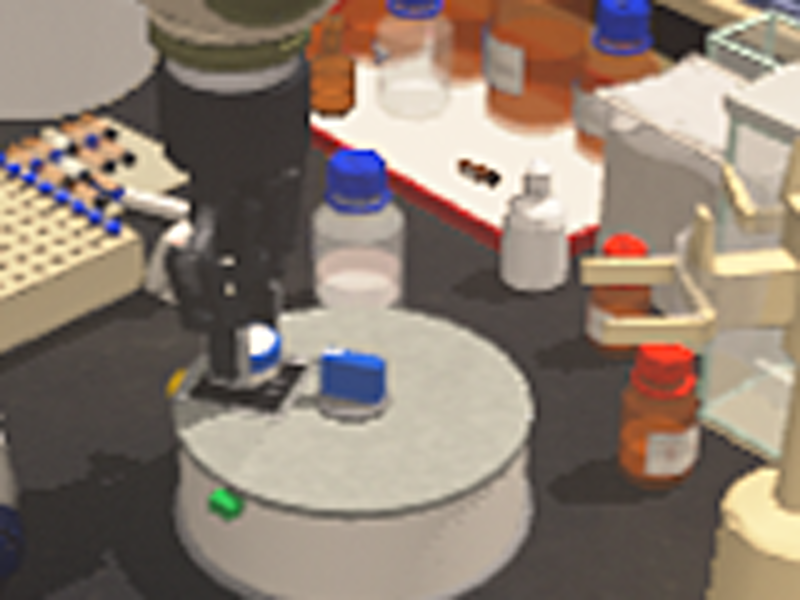

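The dish is held level over the flaps. I'll lower it, release and lift.

```bash
python3 -m inch '[[[-1,0,0,-0.5,0,0,0],[-1,0,0,-0.8,0,0,0],[-1,0,0,-0.8,0,0,0],[-1,0,0,-0.8,0,0,0],[0,0,0,-0.8,0,0,0],[0.2,0,0,-0.8,0,0,0],[0.2,0,0,-0.8,0,0,0],[0.2,0,0,3,0,0,0],[0.2,0,0,5,0,0,0],[0.2,0,0,5,0,0,0]]]' 25
python3 - <<'E'
from h import *
e=env.get_image("side"); crop(e,180,100,160,120,5,"pics/s9.png")
E
```

```text
time_s: 18.08
position: [0.4177, 0.3553, 0.1315]
tool_rot: [[0.242, 0.003, -0.97], [0.97, 0.001, 0.242], [0.002, -1.0, -0.002]]
ft_force: [0.1, 1.5, -1.4]
grip_width: 0.051
```

View pics/s9.png

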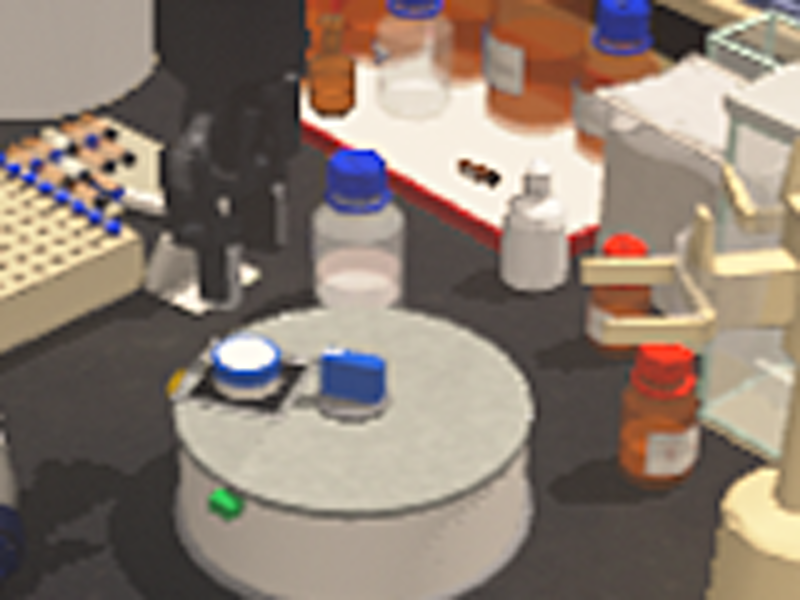

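```bash
python3 - <<'E'
from h import *
e=env.get_image("side")
print(plane(e,[[247,357]],.087,5,(179.6,99.6)))
E
python3 -m inch '[[[-1,0,0,0,0,0,0],[-1,0,0,0,0,0,0],[-1,0,0,0,0,0,0],[-1,0,0,0,0,0,0],[-1,0,0,0,0,0,0],[-1,0,0,0,0,0,0]]]' 25
```

```text
[[0.4181101  0.35310433 0.087     ]]
time_s: 18.92
position: [0.4172, 0.355, 0.1303]
tool_rot: [[0.242, 0.0, -0.97], [0.97, 0.0, 0.242], [0.0, -1.0, -0.0]]
ft_force: [-0.2, 0.4, 0.7]
grip_width: 0.0002
```

```bash
python3 -m inch '[[[-1,0,0,-3,0,0,0],[-1,0,0,-4,0,0,0],[-1,0,0,-4.5,0,0,0],[-1,0,0,-5,0,0,0],[-1,0,0,-5.5,0,0,0],[-1,0,0,-6,0,0,0],[-1,0,0,-6,0,0,0]]]' 25
python3 - <<'E'
from h import *
e=env.get_image("side"); crop(e,180,100,160,120,5,"pics/s10.png")
E
```

```text
time_s: 19.8
position: [0.4169, 0.3548, 0.0697]
tool_rot: [[0.242, -0.001, -0.97], [0.97, -0.001, 0.242], [-0.001, -1.0, 0.001]]
ft_force: [-0.1, 0.2, 0.7]
grip_width: 0.0
```

View pics/s10.png

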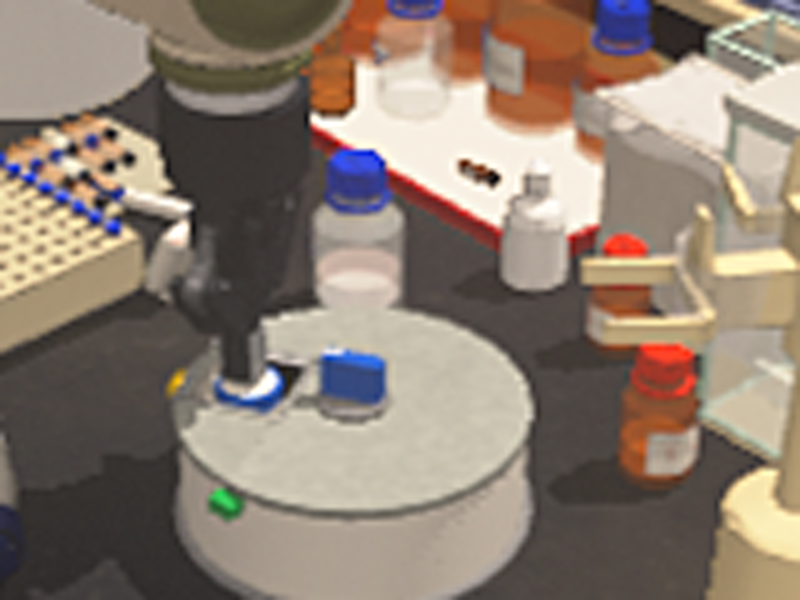

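The dish top is level with the cover and the dish is level. I'll keep pushing.

```bash
python3 -m inch '[[[-1,0,0,-0.6,0,0,0],[-1,0,0,-1.2,0,0,0],[-1,0,0,-1.8,0,0,0],[-1,0,0,-2.4,0,0,0],[-1,0,0,-2.8,0,0,0],[-1,0,0,-3.1,0,0,0],[-1,0,0,-3.1,0,0,0],[-1,0,0,-3.1,0,0,0]]]' 25
python3 - <<'E'
from h import *
e=env.get_image("side"); crop(e,180,100,160,120,5,"pics/s11.png")
E
```

```text
time_s: 20.85
position: [0.4171, 0.355, 0.0392]
tool_rot: [[0.242, -0.0, -0.97], [0.97, -0.0, 0.242], [-0.0, -1.0, 0.0]]
ft_force: [0.1, -0.9, -0.9]
grip_width: 0.0003
```

View pics/s11.png

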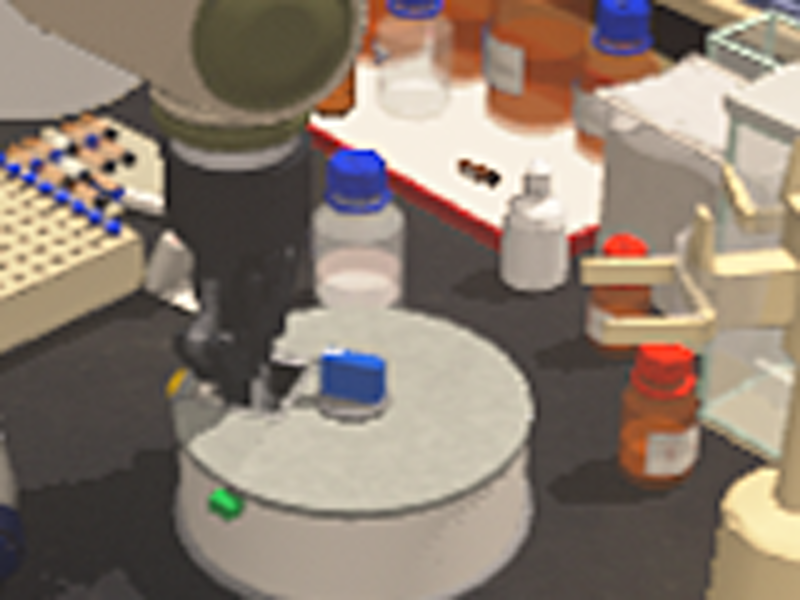

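```bash
python3 -m inch '[[[-1,0,0,-0.2,0,0,0],[-1,0,0,-0.4,0,0,0],[-1,0,0,-0.4,0,0,0]]]' 25; python3 -m inch '[[[-1,0,0,2,0,0,0],[-1,0,0,4,0,0,0],[-1,0,0,8,0,0,0],[-1,0,0,13,0,0,0],[-1,-4,4,16,0,0,0],[-1,-8,9,16,0,0,0],[-1,-10,12,16,0,0,0],[-1,-10,12,16,0,0,0],[-1,-10,12,16,0,0,0]]]' 25
python3 - <<'E'
from h import *
e=env.get_image("side"); crop(e,180,100,160,120,5,"pics/s12.png")
e=env.get_image("top"); crop(e,150,120,200,150,4,"pics/t12.png")
E
```

```text
time_s: 21.28
position: [0.4172, 0.3551, 0.0352]
tool_rot: [[0.242, -0.0, -0.97], [0.97, -0.0, 0.242], [-0.0, -1.0, 0.0]]
ft_force: [1.0, 0.0, 0.1]
grip_width: 0.0002
time_s: 22.4
position: [0.3173, 0.4746, 0.195]
tool_rot: [[0.242, -0.0, -0.97], [0.97, -0.001, 0.242], [-0.001, -1.0, 0.0]]
ft_force: [-0.4, -0.7, -1.1]
grip_width: -0.0
```

View pics/s12.png

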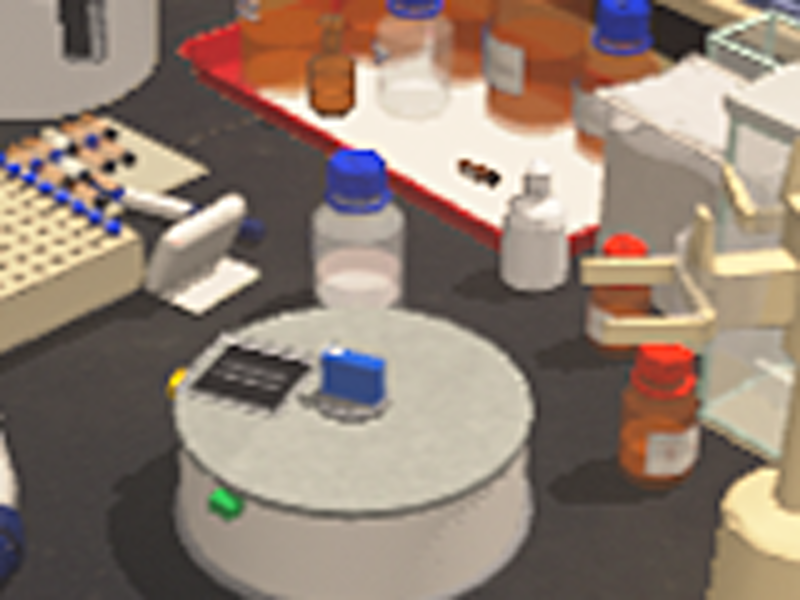

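View pics/t12.png

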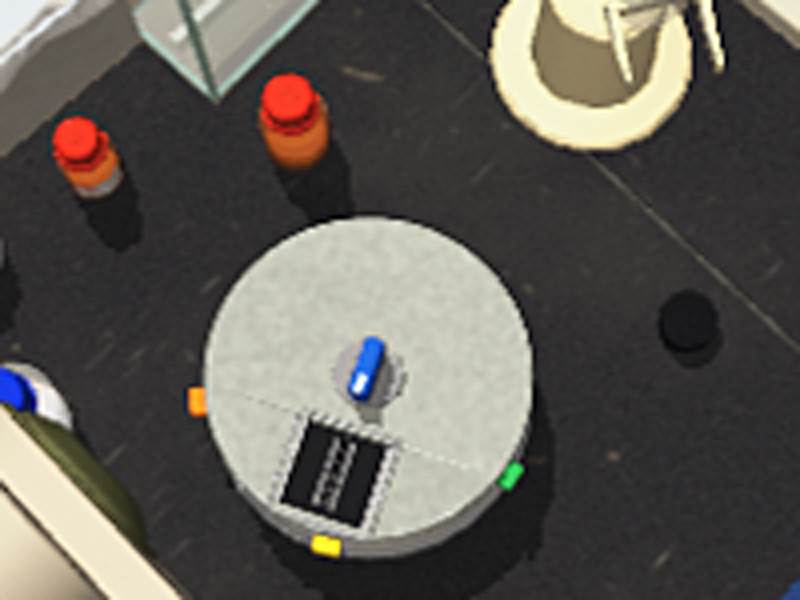

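The flaps are shut flat at top crop (335,473) with no dish showing. The dish is gone from the bench and the gripper is clear. Red bottle, white bottle, beaker and stand haven't been touched, so I'll hand it in.

Run:
```python
from rig import env
print(env.observe()['ft_force']); print(env.close_job())
```

```text
[ 0.39148486 -0.35939038 -0.26675155]
the job is handed in; nothing more can be done
None
```

The dish is in the store's yellow compartment with both flaps shut, and I handed the job in at about 22 s of the 72 s; no verdict is reported.

- **Finding the empty compartment:** I turned the cover to green first. It stopped hard 3–4 mm down, so green is full; pressing on it, the wrist force reached about 48 N. The limit for the wrist is 120 N, and the shut fingertips did the pressing. I then turned to yellow, where the flaps gave 9 mm at about 1 N, so yellow is empty. I did not probe orange.
- **Inserting the dish:** I set the dish on the flaps, within about 2 mm of the opening's centre. Then I pushed it down with the shut fingers to 35 mm below the cover's face, past the 28 mm release point.
- **Last checks:** Both cameras showed the flaps lying flat, with no dish in the opening. The gripper was clear, with about zero force. The red bottle stood upright in both views and the white bottle in the side view, both looking unmoved. The beaker was outside the final crops, but the arm did not go near it after the earlier views. The flap angles and the dish's resting height cannot be measured directly; I judged them from the pictures and the near-zero pushing force.

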